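# Put the face template away in the narrowest slot that takes it

### The job

In the puppet workshop, put the tall wooden face-profile template away in the slotted rack: stand it on its foot in the narrowest slot that the foot will go into, facing either way, right down on the rack's floor and not sticking out of either end of the slot. Lower it in rather than dropping it, and leave the small template and the offcut where they stand.

Things in the scene. Friction and masses are not known exactly. Their poses are not given: they have to be found in the camera images.
- template: The tall face-profile template, wood, 0.17 to 0.35 kg, standing upright: a foot block 100 (x) x 38 (y) x 30 (z) mm carrying an upright plate 16 mm thick (along y). The plate is a neck 46 mm wide from z = 30 to 70 mm and above it a round head, a disc of radius 42 mm centred on z = 95 mm (top at 137 mm), nose and chin towards -x. Grip the flat head across its 16 mm. Origin: centre of the foot's underside; z up, x along the plate..
- rack: Fixed wooden rack, 140 (x) x 326 (y) x 70 (z) mm, open above and at both x ends. Five upright dividers 12 mm thick across y, their tops at z = 70 mm, stand on a floor whose upper face is at z = 10 mm, and leave four slots that run along x. From -y to +y the slots are 26, 56, 80 and 104 mm wide, centred on y = -138, -85, -5 and +99 mm. Origin: centre of the underside, z up.
- small_template: A bystander: a smaller face-profile template of the same wood, foot 70 x 24 x 20 mm, 84 mm tall, standing on the table. Origin: centre of the foot's underside, z up, x along its plate.
- offcut: A bystander: plain wooden board 90 (x) x 26 (y) x 80 (z) mm standing on edge in the rack's widest slot. Origin: centre of its underside.

How it is judged:
By the outcome, as a careful person would: the job done as asked, in the order asked, and still so for the second after the job is handed in, with the robot touching nothing.
It also fails if it takes over 35 s, if anything falls off the work surface, if the arm or the gripper's body presses on something with over 40 N, if the wrist force passes 120 N, or if a joint passes its speed limit or range.

### The arm

A 7-joint arm with a two-finger parallel gripper is mounted at the origin on the work surface. World frame = base frame: x ahead of the robot, y to its left, z up, the work surface at z = 0. Lengths are in m, angles in rad, forces in N, time in s.
With the tool pointing down it reaches from about 0.4 to 0.75 m from the base axis. Payload 19.5 kg.
Tool frame: the origin (TCP) lies at the very end of the fingers, on their centre line; the grasp point (between the pads) lies 19 mm behind it; z points along the fingers, y is the line along which they close (so a half turn about z gives the same grasp; the last joint's range is limited). The gripper opens to 85 mm and grips with 20 to 120 N. Pads are 22 mm wide; open, the fingers measure 114 mm over their backs; the gripper's body (76 mm by 85 mm) begins 54 mm behind the grasp point. The pads swing forward as they close: fully open they stand 13 mm farther back than shut.
Start: joints at [-1.301, 0.707, -0.028, 1.485, 0.022, 0.951, -0.075], TCP at [0.176, 0.547, 0.231] pointing down, gripper open.
Joint ranges: [-2.71, 2.71], [-0.32, 2.16], [-1.57, 1.52], [0, 2.45], [-1.46, 4.6], [0, 2.02], [-2.83, 2.83]. Speed limits (rad/s): [1.89, 1.89, 2.57, 2.57, 3.01, 3.01, 3.01].

### API

Orientations are given as [roll, pitch, yaw] about the fixed x, y, z axes, in that order (R = Rz(yaw) Ry(pitch) Rx(roll)).
In Python, from station import ctrl gives the robot as it stands. The module is installed in compiled form; this text tells all that it offers.
- The arm moves only by the tool arm_command, never from a script. Its argument "plan" is one flat list of numbers, 5 for each row, row after row: the gripper command: -1 is fully open, 1 is shut, values between are in proportion, then the shift along the tool's x, y, z as a fraction of full scale, then the turn about the tool's z as a fraction of full scale. A call has 1 to 12 rows; each row is the pose to reach, as a shift and turn from the pose commanded when the call began, along the tool's axes at that moment; what a row does not reach only later rows make up. Full scale, the value 1, is 1000 mm for a shift and 1.5 rad for a turn. A row lasts 1/8 s, in which the tool goes at most 62.5 mm and 10.7 degrees, less where a joint would pass 70% of its speed; a pose out of reach is approached as far as the arm can. A call with a number of a shift or a turn outside -1 to 1 is refused whole. A call with a gripper value outside its range is refused whole. The fingers move at their own pace and stop on an object; "squeeze" is the grip in N (left out, the last holds). Time passes only in rows, so rows that repeat a pose let the fingers close. It gives the time, the measured TCP pose, the force, the opening and the grip force at its end, in the units of the state.
- ctrl.observe(): the state, without advancing time (a new reading comes with each control period).
- ctrl.grab_frame(name): name is "scene" or "side" or "wrist"; returns the picture (400x640x3 uint8, red, green, blue); there is no depth.
- ctrl.get_calibration(name): a dict with "fx", "fy", "cx", "cy" (pixels), "k1" (the pictures are not rectified: a ray, as slopes to the right and down, at radius r is drawn at 1 + k1 r^2 times it, then the intrinsics apply), "T" (4x4, takes a point from camera to world coordinates). Camera axes: x right, y down, z forward; pixel columns grow to the right and rows downward; lengths in m; the calibration is good to about 2 mm. A picture is of the moment at which its call begins: read the wrist's pose just before it. get_calibration takes no time and is no camera call; for the wrist camera it gives the pose at the moment of the call.
- ctrl.sign_off(): hands the job in; it is judged then, once.
The state is a dict: "clock": time; "joints": joint angles; "qd": joint speeds; "tau": joint torques, N m; "ee_pos": TCP position; "eef_rot": TCP orientation; "force": force on the tool from outside, world axes, zero at the start; "moment": the same for the moment, N m; "finger_gap": finger opening in m; "finger_force": force on a finger pad.
Only numpy, scipy, OpenCV 4.12 (cv2) and the standard library are available. Lean on these libraries where they do the work, as an engineer would, in place of code of your own. Each camera call takes 0.05 s, during which the arm holds its last target. There are 200 camera calls.

## Working session

There is one attempt and no reset: what is moved stays moved. The work goes in short steps, Python scripts to look and compute and a tool call to move; the robot and the scene stay as the last step left them, time stands still between calls to the robot, and variables do not carry over. Pictures are saved under pics/ and viewed, at most 10 in all, crops included, and the job is handed in when it is done.

Besides the shell and the picture viewer there is one more tool, called after ">>>" as name(argument=value, ...) on one line, values as JSON. arm_command: Moves the arm, as the interface text tells. Its arguments: {"type":"object","properties":{"plan":{"type":"array","items":{"type":"number","minimum":-1,"maximum":1}},"squeeze":{"type":"number"}},"required":["plan"]}

```bash
mkdir -p pics; cat > h.py <<'E'
import numpy as np, cv2
from station import ctrl
def ray(c,u,v):
    K=np.array([[c["fx"],0,c["cx"]],[0,c["fy"],c["cy"]],[0,0,1.]])
    x=(u-c["cx"])/c["fx"]; y=(v-c["cy"])/c["fy"]; a,b=x,y
    for _ in range(20):
        s=1+c["k1"]*(a*a+b*b); a,b=x/s,y/s
    T=np.array(c["T"]); return T[:3,3],T[:3,:3]@np.array([a,b,1.])
def onz(c,u,v,z):
    o,d=ray(c,u,v); return o+d*(z-o[2])/d[2]
def proj(c,p):
    T=np.array(c["T"]); q=T[:3,:3].T@(np.array(p)-T[:3,3]); a,b=q[:2]/q[2]; s=1+c["k1"]*(a*a+b*b)
    return c["fx"]*a*s+c["cx"],c["fy"]*b*s+c["cy"]
def snap(n,f):
    c=ctrl.get_calibration(n); im=np.array(ctrl.grab_frame(n)); cv2.imwrite("pics/"+f,im[:,:,::-1]); np.save("pics/"+f+".npy",im); return c,im
E
python3 - <<'E'
from h import *
s=ctrl.observe(); print(s)
for n in("scene","side","wrist"):
    c,im=snap(n,n+"0.png"); print(n,c["fx"],c["k1"],np.round(c["T"],3).tolist())
E
```

```text
{'clock': 0.0, 'joints': array([-1.30069349,  0.70713209, -0.02764064,  1.4850085 ,  0.02199325,
        0.950895  , -0.07551913]), 'qd': array([ 0.00018351, -0.0014244 , -0.00130306,  0.00138485, -0.00131998,
        0.00049258, -0.00185861]), 'tau': array([-3.66871891e-04, -8.83201718e+01,  1.23467065e+00, -2.36170542e+01,
        1.69463834e-02,  6.46060245e-03,  1.93607502e-05]), 'ee_pos': array([0.176301  , 0.54701967, 0.2308083 ]), 'eef_rot': array([-3.14045176e+00,  1.65705554e-05,  2.82978503e+00]), 'force': array([0.52786048, 0.21295038, 0.40108775]), 'moment': array([ 0.03041839,  0.01398146, -0.01996289]), 'finger_force': 0.0, 'finger_gap': 0.08556948032094826}
scene 446.2605128938456 -0.080439116651123 [[-0.264, 0.734, -0.626, 1.099], [0.965, 0.195, -0.178, 0.152], [-0.008, -0.651, -0.759, 0.706], [0.0, 0.0, 0.0, 1.0]]
side 446.0080562789199 -0.054636992156921 [[0.812, -0.438, 0.386, 0.254], [-0.584, -0.61, 0.536, -0.443], [0.001, -0.66, -0.751, 0.619], [0.0, 0.0, 0.0, 1.0]]
wrist 340.1642027653586 -0.0033589836466512814 [[0.307, 0.918, 0.25, 0.112], [0.952, -0.296, -0.08, 0.566], [0.0, 0.263, -0.965, 0.374], [0.0, 0.0, 0.0, 1.0]]
```

View pics/scene0.png

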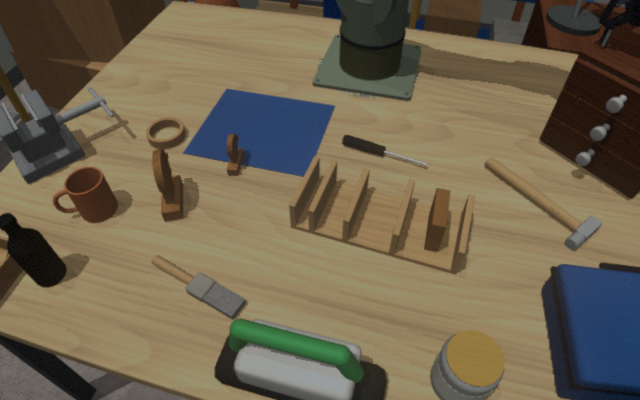

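View pics/side0.png

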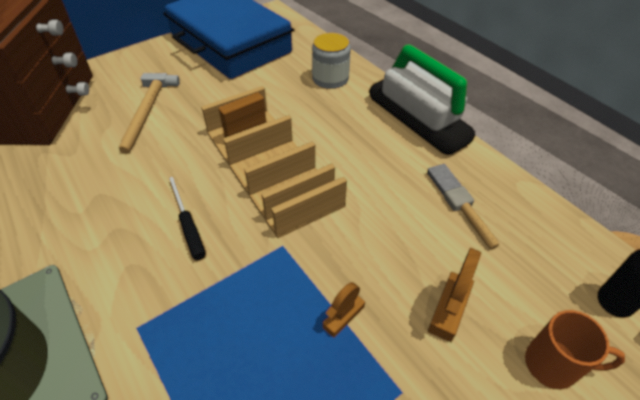

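The scene view shows the tall template at about (170,190), the small one at (234,155), and the rack spanning (290–475, 160–270) with its narrow slots on the left. The offcut is at (438,220). In the side view the tall template is at (455,300), the small one at (345,308), and the narrow slots are at the lower right, about (305,195).

```bash
python3 - <<'E'
from h import *
A=np.load("pics/scene0.png.npy");B=np.load("pics/side0.png.npy")
def crop(im,x,y,w,h,s): return cv2.resize(im[y:y+h,x:x+w],None,fx=s,fy=s,interpolation=cv2.INTER_CUBIC)
a=crop(A,135,140,64,90,5)   #320x450
b=crop(B,415,240,80,110,4)  #320x440
o=np.zeros((450,640,3),np.uint8);o[:450,:320]=a;o[:440,320:640]=b
cv2.imwrite("pics/c1.png",o[:,:,::-1])
a=crop(A,280,150,200,125,4)
cv2.imwrite("pics/c2.png",a[:,:,::-1])
for n in("scene","side"):
    c=ctrl.get_calibration(n); print(n,proj(c,[.176,.547,.231]),proj(c,[0,0,0]))
for p in[(172,215),(170,185)]: print(onz(ctrl.get_calibration("scene"),*p,0))
print(onz(ctrl.get_calibration("side"),448,335,0))
E
```

```text
scene (np.float64(622.4125918123597), np.float64(57.31384642819842)) (np.float64(368.74859871144974), np.float64(65.99270131480628))
side (np.float64(-25.914687593291205), np.float64(30.513793377177137)) (np.float64(-9.881732502781347), np.float64(376.0534367674759))
[ 0.63382151 -0.28674427  0.        ]
[ 0.55928539 -0.33004552  0.        ]
[ 0.57084773 -0.32698927  0.        ]
```

View pics/c1.png

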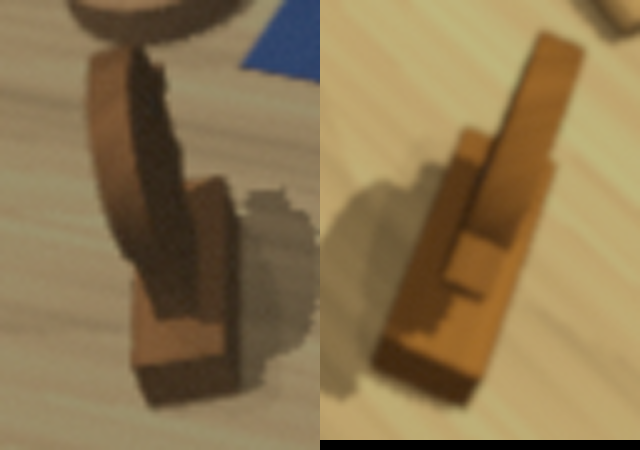

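View pics/c2.png

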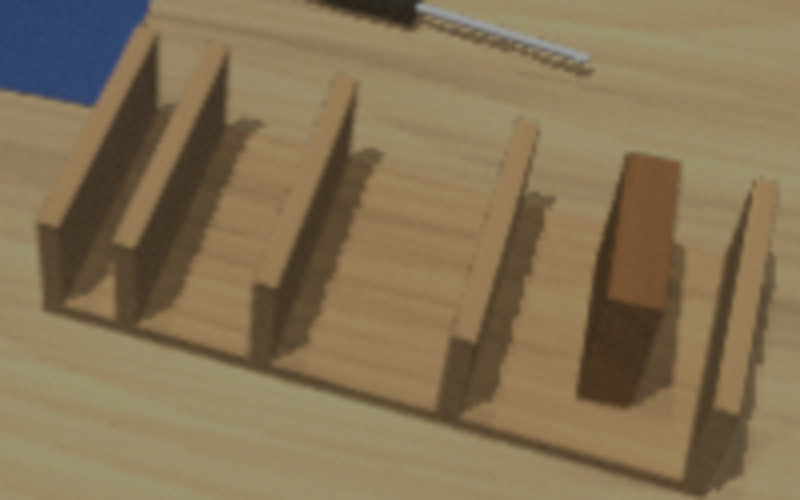

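The crops resolve the foot-top corners of the tall template in both views (left crop (133,365), (223,355), (223,180); right crop (385,353), (479,378), (468,128), (552,160)). They also show the top corners of all five rack dividers, and the narrow slots are on the left.

```bash
python3 - <<'E'
from h import *
A=ctrl.get_calibration("scene");B=ctrl.get_calibration("side")
def P(c,u,v,ox,oy,s,z): return onz(c,(u+.5)/s-.5+ox,(v+.5)/s-.5+oy,z)[:2]
def fit(M,W):
    M=np.array(M,float);W=np.array(W);m=M.mean(0);w=W.mean(0)
    H=(M-m).T@(W-w);U,S,V=np.linalg.svd(H);R=V.T@np.diag([1,np.sign(np.linalg.det(V.T@U.T))])@U.T
    t=w-R@m; print("t",t.round(4),"yaw",np.arctan2(R[1,0],R[0,0]).round(4),"res mm",((M@R.T+t-W)*1000).round(1).tolist());return R,t
# rack: near (large x?) ends
R=[];W=[]
e=[-.163,-.125,-.057,.035,.151]
near=[((40,225),(63,228)),((115,243),(140,250)),((255,283),(278,288)),((455,338),(475,345)),((715,410),(740,412))]
far=[((143,25),(160,35)),((212,42),(228,48)),((340,75),(357,80)),((517,118),(538,122)),((755,180),(778,182))]
for y,n,f in zip(e,near,far):
    for x,q in((.07,n),(-.07,f)):
        for k in(0,1): R.append((x,y+.012*k));W.append(P(A,*q[k],280,150,4,.07))
Rr,tr=fit(R,W)
print("slot centre",Rr@[0,-.085]+tr)
# template foot: near end (scene) = end 1
a=[P(A,133,365,135,140,5,.03),P(A,223,355,135,140,5,.03),P(A,223,180,135,140,5,.03)]
b=[P(B,385-320,353,415,240,4,.03),P(B,479-320,378,415,240,4,.03),P(B,468-320,128,415,240,4,.03),P(B,552-320,160,415,240,4,.03)]
print(np.round(a,4).tolist(),np.round(b,4).tolist())
fit([(.05,-.019),(.05,.019),(-.05,.019)],a)
E
```

```text
t [0.5452 0.1257] yaw -0.076 res mm [[-0.4, -2.3], [1.5, -1.2], [0.8, -2.6], [-3.2, -0.9], [1.1, -1.0], [1.0, -1.3], [0.7, -1.8], [-0.5, 1.3], [0.1, -0.6], [0.9, 0.7], [-0.5, -1.4], [-0.8, 1.7], [-0.1, -1.0], [-0.8, 1.9], [-0.1, 0.9], [0.9, 2.5], [-0.7, 0.5], [1.9, 1.9], [-2.1, 0.9], [0.4, 2.0]]
slot centre [0.53869643 0.04091837]
[[0.6538, -0.2919], [0.6397, -0.2593], [0.5527, -0.3031]] [[0.5437, -0.3107], [0.5637, -0.337], [0.6361, -0.2629], [0.6518, -0.292]]
t [ 0.6034 -0.2979] yaw 0.4661 res mm [[2.8, -0.5], [-0.3, 0.8], [-2.6, -0.3]]
```

```bash
cat >> h.py <<'E'
from scipy.spatial.transform import Rotation as Ro
def mv(p,yaw):
    s=ctrl.observe(); R=Ro.from_euler('xyz',s["eef_rot"]).as_matrix()
    d=R.T@(np.array(p)-s["ee_pos"]); cy=np.arctan2(R[1,0],R[0,0])
    t=-(yaw-cy); t=(t+np.pi)%(2*np.pi)-np.pi
    print("shift",d.round(4),"turn",round(t/1.5,4),"yaw now",round(cy,4))
E
python3 - <<'E'
from h import *
mv([.5,.25,.28],0.47);mv([.59,-.05,.28],0.47);mv([.601,-.299,.26],.47)
A=ctrl.get_calibration("scene");print(onz(A,236,172,0),onz(A,233,137,.08))
E
```

```text
shift [-0.3992 -0.1835 -0.0489] turn 1.5732 yaw now 2.8298
shift [-0.5769 -0.4415 -0.0487] turn 1.5732 yaw now 2.8298
shift [-0.6637 -0.6751 -0.0285] turn 1.5732 yaw now 2.8298
[ 0.48604588 -0.20495463  0.        ] [ 0.4610295  -0.20972746  0.08      ]
```

>>> arm_command(plan=[-1,-0.399,-0.184,-0.049,0.4,-1,-0.399,-0.184,-0.049,0.7,-1,-0.399,-0.184,-0.049,1,-1,-0.399,-0.184,-0.049,1,-1,-0.399,-0.184,-0.049,1,-1,-0.399,-0.184,-0.049,1,-1,-0.399,-0.184,-0.049,1,-1,-0.577,-0.442,-0.049,1,-1,-0.577,-0.442,-0.049,1,-1,-0.577,-0.442,-0.049,1,-1,-0.577,-0.442,-0.049,1,-1,-0.577,-0.442,-0.049,1])

```text
clock: 1.65
ee_pos: [0.5888, -0.0476, 0.2802]
eef_rot: [-3.141, -0.0, 1.33]
force: [1.2, 1.4, 0.4]
finger_gap: 0.0854
finger_force: 0.0
```

```bash
python3 - <<'E'
from h import *
s=ctrl.observe();print(s["clock"],s["ee_pos"],s["joints"].round(2));mv([.601,-.299,.26],.47)
E
```

```text
1.65 [ 0.5888241  -0.04762767  0.28021875] [-0.13  0.71  0.33  1.35 -0.23  1.13 -0.01]
shift [-0.2412  0.0718  0.0202] turn 0.5734 yaw now 1.3301
```

>>> arm_command(plan=[0,-0.241,0.072,0.02,0.573,0,-0.241,0.072,0.02,0.573,0,-0.241,0.072,0.02,0.573,0,-0.241,0.072,0.02,0.573,0,-0.241,0.072,0.02,0.573,0,-0.241,0.072,0.02,0.573,0,-0.241,0.072,0.02,0.573])

```text
clock: 2.52
ee_pos: [0.6012, -0.296, 0.2604]
eef_rot: [-3.141, -0.0, 0.474]
force: [0.6, -0.2, 0.3]
finger_gap: 0.0422
finger_force: 0.0
```

```bash
python3 - <<'E'
from h import *
s=ctrl.observe();print(s["clock"],s["ee_pos"],s["eef_rot"],s["joints"].round(2),s["finger_gap"])
snap("wrist","w1.png")
E
```

```text
2.525 [ 0.60119541 -0.29604326  0.26041386] [-3.14134386e+00 -2.49593755e-04  4.74114013e-01] [ 0.23  0.9   0.52  1.03 -0.42  1.31 -0.41] 0.04218071298080724
```

View pics/w1.png

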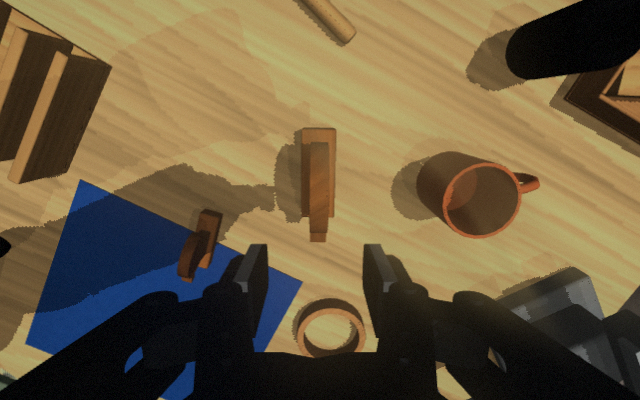

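The wrist view shows the template upright in the picture: foot top corners at about (303,128), (336,129), (301,216) and (335,216), and the plate strip at columns 308–328. It lies between the finger lines, and the mug and small template are well clear.

```bash
python3 - <<'E'
from h import *
c=ctrl.get_calibration("wrist")
q=[onz(c,*p,.03)[:2] for p in((303,128),(336,129),(335,216),(301,216))]
q=np.array(q);print(q.round(4).tolist(),q.mean(0))
for a,b in((0,3),(1,2)): d=q[a]-q[b];print(np.hypot(*d),np.arctan2(d[1],d[0]))
# plate centreline: at nearest top (z~.095..) and TCP projections
print(proj(c,[*q.mean(0),.137]),proj(c,[.601,-.296,.137]),onz(c,318,143,.137),onz(c,318,238,.095))
im=np.load("pics/w1.png.npy")
for r in(160,190,225): print(r,[tuple(im[r,k]) for k in range(296,342,3)])
E
```

```text
[[0.637, -0.2635], [0.6523, -0.2955], [0.5654, -0.3406], [0.5475, -0.3058]] [ 0.60054443 -0.30134541]
0.09901643233323942 0.44147478293877535
0.0979003824428161 0.47836451496708643
(np.float64(319.9411901337588), np.float64(197.6096946619455)) (np.float64(314.311934337509), np.float64(194.1881513498086)) [ 0.63863173 -0.27993255  0.137     ] [ 0.55458947 -0.32362265  0.095     ]
160 [(np.uint8(104), np.uint8(84), np.uint8(51)), (np.uint8(109), np.uint8(87), np.uint8(57)), (np.uint8(83), np.uint8(56), np.uint8(28)), (np.uint8(87), np.uint8(59), np.uint8(31)), (np.uint8(87), np.uint8(61), np.uint8(35)), (np.uint8(121), np.uint8(79), np.uint8(43)), (np.uint8(120), np.uint8(81), np.uint8(42)), (np.uint8(119), np.uint8(81), np.uint8(43)), (np.uint8(120), np.uint8(85), np.uint8(46)), (np.uint8(118), np.uint8(84), np.uint8(47)), (np.uint8(123), np.uint8(89), np.uint8(51)), (np.uint8(145), np.uint8(100), np.uint8(57)), (np.uint8(148), np.uint8(105), np.uint8(60)), (np.uint8(144), np.uint8(108), np.uint8(66)), (np.uint8(179), np.uint8(152), np.uint8(96)), (np.uint8(180), np.uint8(152), np.uin
[... 775 characters left out ...]
nt8(102)), (np.uint8(182), np.uint8(151), np.uint8(97)), (np.uint8(185), np.uint8(154), np.uint8(101)), (np.uint8(183), np.uint8(155), np.uint8(98)), (np.uint8(184), np.uint8(153), np.uint8(99)), (np.uint8(104), np.uint8(67), np.uint8(35)), (np.uint8(104), np.uint8(69), np.uint8(35)), (np.uint8(106), np.uint8(71), np.uint8(37)), (np.uint8(105), np.uint8(70), np.uint8(32)), (np.uint8(113), np.uint8(74), np.uint8(35)), (np.uint8(116), np.uint8(75), np.uint8(39)), (np.uint8(182), np.uint8(161), np.uint8(103)), (np.uint8(185), np.uint8(166), np.uint8(107)), (np.uint8(184), np.uint8(166), np.uint8(109)), (np.uint8(185), np.uint8(163), np.uint8(106)), (np.uint8(183), np.uint8(159), np.uint8(102))]
```

```bash
python3 - <<'E'
from h import *
mv([.6005,-.3012,.26],.465);mv([.6005,-.3012,.080],.465)
E
```

```text
shift [-0.003   0.0043  0.0005] turn 0.0058 yaw now 0.4737
shift [-0.0031  0.0043  0.1805] turn 0.0058 yaw now 0.4737
```

>>> arm_command(plan=[0,-0.003,0.004,0.03,0.006,0,-0.003,0.004,0.07,0.006,0,-0.003,0.004,0.11,0.006,0,-0.003,0.004,0.15,0.006,0,-0.003,0.004,0.18,0.006,0,-0.003,0.004,0.18,0.006,0,-0.003,0.004,0.18,0.006,0.4,-0.003,0.004,0.18,0.006,1,-0.003,0.004,0.18,0.006,1,-0.003,0.004,0.18,0.006,1,-0.003,0.004,0.18,0.006,1,-0.003,0.004,0.18,0.006], squeeze=50)

```text
clock: 4.08
ee_pos: [0.6005, -0.302, 0.0814]
eef_rot: [3.141, -0.001, 0.462]
force: [-2.0, 0.7, 7.5]
finger_gap: 0.0152
finger_force: 51.2
```

```bash
python3 - <<'E'
from h import *
s=ctrl.observe();print(s["clock"],s["ee_pos"],s["eef_rot"],s["finger_gap"],s["finger_force"],s["force"])
x,y=.5387,.0409
mv([.6005,-.3012,.2],.465);mv([x,y,.2],-.076)
E
```

```text
4.075 [ 0.60045475 -0.30199925  0.08136123] [ 3.14060898e+00 -8.69281145e-04  4.61601208e-01] 0.015183739083931695 51.24904811382294 [-1.97543177  0.69129566  7.47900711]
shift [ 0.0005 -0.0006 -0.1186] turn -0.0023 yaw now 0.4616
shift [ 0.0975 -0.3344 -0.1189] turn 0.3584 yaw now 0.4616
```

>>> arm_command(plan=[1,0,0,-0.03,0,1,0,0,-0.075,0,1,0,0,-0.12,0,1,0.015,-0.05,-0.12,0.06,1,0.029,-0.1,-0.12,0.12,1,0.044,-0.15,-0.12,0.18,1,0.058,-0.2,-0.12,0.24,1,0.073,-0.25,-0.12,0.3,1,0.088,-0.3,-0.12,0.358,1,0.0975,-0.334,-0.12,0.358,1,0.0975,-0.334,-0.12,0.358,1,0.0975,-0.334,-0.12,0.358])

```text
clock: 5.58
ee_pos: [0.5388, 0.04, 0.2005]
eef_rot: [3.141, -0.0, -0.076]
force: [-0.9, -0.4, -2.8]
finger_gap: 0.0157
finger_force: 50.5
```

```bash
python3 - <<'E'
from h import *
s=ctrl.observe();print(s["clock"],s["ee_pos"],s["eef_rot"],s["finger_gap"],s["finger_force"],s["force"],s["moment"])
A=snap("scene","s2.png")[1];B=snap("side","d2.png")[1]
print(proj(ctrl.get_calibration("scene"),s["ee_pos"]),proj(ctrl.get_calibration("side"),s["ee_pos"]))
def crop(im,x,y,w,h,s): return cv2.resize(im[y:y+h,x:x+w],None,fx=s,fy=s,interpolation=cv2.INTER_CUBIC)
o=np.hstack([crop(A,270,90,130,180,3),crop(B,220,60,130,180,3)])
cv2.imwrite("pics/c3.png",o[:,:,::-1])
E
```

```text
5.575 [0.53877581 0.03997962 0.20053438] [ 3.14124923e+00 -3.32507483e-04 -7.60126173e-02] 0.015687369808448943 50.478606820106506 [-0.85582369 -0.42210681 -2.8359257 ] [-0.02548799 -0.03964575 -0.00017751]
(np.float64(341.9510538069813), np.float64(137.74053412865942)) (np.float64(286.1720721654752), np.float64(106.23228176015274))
```

View pics/c3.png

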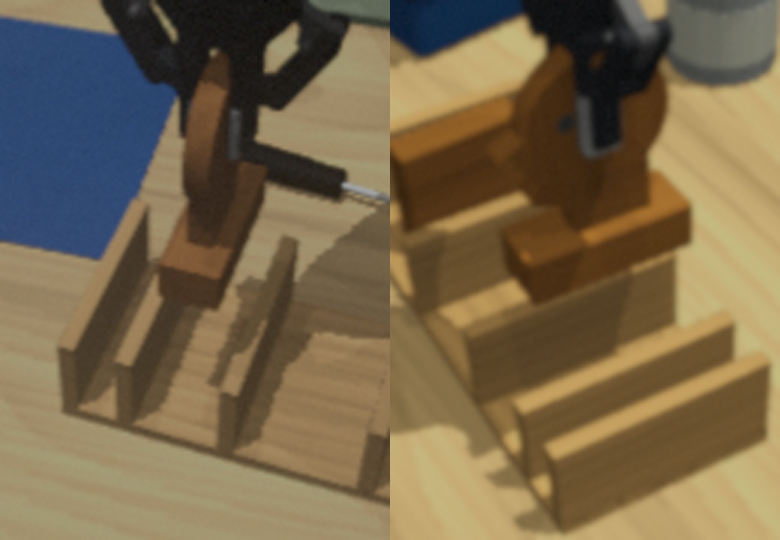

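The template hangs upright above the second slot. Its foot's near end is at (190,285) in the left crop, between divider 2 (top near end (125,363)) and divider 3 ((230,392)). In the right crop, divider 2's top runs from (520,408) to (728,320). I'll cross-check the slot from the side view.

```bash
python3 - <<'E'
from h import *
A=ctrl.get_calibration("scene");B=ctrl.get_calibration("side")
def P(c,u,v,ox,oy,z,s=3): return onz(c,(u+.5)/s-.5+ox,(v+.5)/s-.5+oy,z)
t=np.array([.5452,.1257]);y=-.076;R=np.array([[np.cos(y),-np.sin(y)],[np.sin(y),np.cos(y)]])
loc=lambda p:((R.T@(p[:2]-t))*1000).round(1)
print("side, rack frame: D1 L,R edges; D2; D3")
for p in((545,452),(561,463),(757,355),(770,364),(514,404),(528,412),(721,314),(735,322),(465,325)): print(p,loc(P(B,p[0]-390,p[1],220,60,.07)))
print("scene")
for p in((60,347),(76,350),(118,360),(133,366),(222,390),(238,395),(282,238),(297,242)): print(p,loc(P(A,*p,270,90,.07)))
print("foot top near corners z.149",[loc(P(A,*p,270,90,.149)) for p in((162,262),(222,277))],[loc(P(B,p[0]-390,p[1],220,60,.149)) for p in((503,232),(545,268),(690,207),(655,175))])
s=ctrl.observe();print(loc(s["ee_pos"]))
E
```

```text
side, rack frame: D1 L,R edges; D2; D3
(545, 452) [ -73.7 -157. ]
(561, 463) [ -69.9 -168.2]
(757, 355) [  62.8 -155.5]
(770, 364) [  65.2 -165.3]
(514, 404) [ -72.5 -117.3]
(528, 412) [ -68.5 -126.6]
(721, 314) [  63.1 -116.6]
(735, 322) [  66.5 -126.5]
(465, 325) [-69.3 -46.7]
scene
(60, 347) [  69.  -161.1]
(76, 350) [  67.9 -150.8]
(118, 360) [  66.8 -123.6]
(133, 366) [  68.3 -113.3]
(222, 390) [ 68.1 -56.4]
(238, 395) [ 68.5 -46.2]
(282, 238) [-67.3 -56.9]
(297, 242) [-67.  -46.5]
foot top near corners z.149 [array([  50.6, -101. ]), array([ 50.5, -65.1])] [array([-47.5, -70.9]), array([ -41.4, -108.1]), array([  48.6, -105.3]), array([ 46.3, -71.5])]
[  0.2 -86.4]
```

>>> arm_command(plan=[1,0,0,0.025,0,1,0,0,0.05,0,1,0,0,0.07,0,1,0,0,0.085,0,1,0,0,0.095,0,1,0,0,0.1,0,1,0,0,0.103,0,1,0,0,0.105,0,1,0,0,0.106,0,1,0,0,0.106,0])

```text
clock: 6.92
ee_pos: [0.5387, 0.0406, 0.0944]
eef_rot: [3.142, -0.0, -0.076]
force: [0.2, -0.1, -2.9]
finger_gap: 0.0154
finger_force: 50.4
```

>>> arm_command(plan=[1,0,0,0.001,0,1,0,0,0.002,0,1,0,0,0.0025,0,1,0,0,0.003,0,1,0,0,0.003,0])

```text
clock: 7.55
ee_pos: [0.5387, 0.0406, 0.0914]
eef_rot: [3.142, 0.0, -0.076]
force: [-1.3, 0.3, 0.9]
finger_gap: 0.0151
finger_force: 50.8
```

>>> arm_command(plan=[1,0,0,0.0005,0,1,0,0,0.0005,0,0.6,0,0,0.0005,0,0.4,0,0,0.0005,0,0.2,0,0,0.0005,0,0,0,0,0.0005,0,0,0,0,0.0005,0,0,0,0,0.0005,0], squeeze=20)

```text
clock: 8.55
ee_pos: [0.5387, 0.0406, 0.0908]
eef_rot: [3.141, -0.0, -0.076]
force: [0.0, -0.2, 0.3]
finger_gap: 0.0431
finger_force: 0.0
```

>>> arm_command(plan=[0,0,0,-0.015,0,0,0,0,-0.04,0,0,0,0,-0.08,0,0,0,0,-0.13,0,0,0,0,-0.18,0,0,-0.1,0,-0.2,0,0,-0.15,0,-0.2,0,0,-0.15,0,-0.2,0])

```text
clock: 9.55
ee_pos: [0.3865, 0.052, 0.2919]
eef_rot: [-3.139, 0.0, -0.076]
force: [0.6, 0.1, -0.5]
finger_gap: 0.0425
finger_force: 0.0
```

```bash
python3 - <<'E'
from h import *
s=ctrl.observe();print(s["clock"],s["ee_pos"],s["finger_gap"],s["force"])
A=snap("scene","s3.png")[1];B=snap("side","d3.png")[1]
def crop(im,x,y,w,h,s): return cv2.resize(im[y:y+h,x:x+w],None,fx=s,fy=s,interpolation=cv2.INTER_CUBIC)
o=np.hstack([crop(A,270,90,130,180,3),crop(B,220,60,130,180,3)])
cv2.imwrite("pics/c4.png",o[:,:,::-1])
E
```

```text
9.55 [0.38647261 0.052012   0.29191072] 0.042539013147823546 [ 0.59024183  0.13174089 -0.51227921]
```

View pics/c4.png

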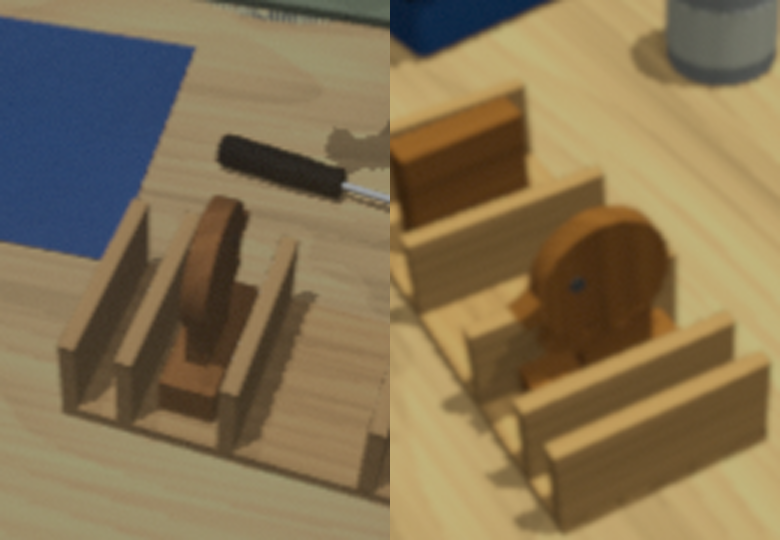

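The template stands upright in the 56 mm slot. Its foot's near end, at (188,410) in the left crop, is on the rack floor and inside the slot's end, and the head stands clear. The offcut is undisturbed.

```bash
python3 -c "
from station import ctrl
print(ctrl.sign_off())"
```

```text
the job is handed in; nothing more can be done
None
```

The tall template is standing on its foot on the rack's floor in the 56 mm slot, inside both ends, with the small template and offcut left untouched; the job was handed in at about 9.7 s of the 35 s allowed, and no verdict came back.

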